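# Lift the sprung gravity latch and swing the cupboard door open

### The arm

A 7-joint arm with a two-finger parallel gripper is mounted at the origin on a cart in front of the work surface, level with it; the furniture and walls round the work are solid. World frame = base frame: x ahead of the robot, y to its left, z up, the work surface at z = 0. Lengths are in mm, angles in rad, forces in N, time in s.
With the tool pointing down it reaches from about 400 to 875 mm from the base axis. Payload 4.4 kg.
Tool frame: the origin (TCP) lies on the centre line of the jaws, within the pads' length; the fingertips stand 8 mm ahead of it and the grasp point (between the pads) lies 11 mm behind it; x points along the fingers, z is the direction in which the jaws open and shut, and the axes are right-handed (so a half turn about x gives the same grasp; the last joint's range is limited). The gripper opens to 85 mm and grips with 20 to 120 N. Pads are 22 mm wide; open, the fingers measure 114 mm over their backs; the gripper's body (76 mm by 85 mm) begins 54 mm behind the grasp point. The pads swing forward as they close: fully open they stand 13 mm farther back than shut.
Start: joints at [-1.314, 0.628, 0.038, 1.517, -0.027, 0.996, -0.02], TCP at [206.172, 616.45, 239.313] pointing down, gripper open.
Joint ranges: [-3.06, 3.06], [-0.37, 2.12], [-1.25, 1.32], [0.18, 2.47], [-1.1, 4.24], [0.23, 1.98], [-2.94, 2.94]. Speed limits (rad/s): [2.57, 2.57, 3.14, 3.14, 3.14, 3.14, 3.14].

### API

Orientations are given as [roll, pitch, yaw] about the fixed x, y, z axes, in that order (R = Rz(yaw) Ry(pitch) Rx(roll)).
In Python, from cell import ctrl, get_image, camera_params gives the robot as it stands. The module is installed in compiled form; this text tells all that it offers.
- The arm moves only by the shell command python3 -m handwheel 'ROWS'. ROWS is text: rows parted by semicolons, each of 7 numbers parted by spaces: the opening, from -1 (shut) to 1 (fully open), then the shift along the tool's x, y, z in mm, then the turn, a rotation vector about the tool's x, y, z in rad. In form: grip x y z wx wy wz; .... A call has 1 to 10 rows; each row shifts and turns the pose as measured when the row begins, along the tool's axes as they then stand; what a row does not reach is not made up. A row lasts 1/10 s, in which the tool goes at most 50 mm and 8.59 degrees, less where a joint would pass 70% of its speed; a pose out of reach is approached as far as the arm can. A call with a gripper value outside its range is refused whole. The fingers move at their own pace and stop on an object; the grip force is fixed at half the most. Time passes only in rows, so rows that do not move let the fingers close. It gives the time, the measured TCP pose, the force and the opening at its end, in the units of the state.
- ctrl.read_state(): the state, without advancing time (a new reading comes with each control period).
- get_image(name): name is "scene" or "side" or "wrist"; returns the picture (384x512x3 uint8, blue, green, red); there is no depth.
- camera_params(name): a dict with "fx", "fy", "cx", "cy" (pixels), "eye" and "orientation" of the camera in the world. Camera axes: x right, y up, looking along -z (the intrinsics and any distortion apply to the point x, -y, -z); pixel columns grow to the right and rows downward; lengths in mm; the calibration is good to about 2 mm. The wrist camera is an equidistant fisheye: a pixel r from the principal point sees the ray r / f radians off the axis. A picture is of the moment at which its call begins: read the wrist's pose just before it. camera_params takes no time and is no camera call; for the wrist camera it gives the pose at the moment of the call.
- ctrl.finish_job(): hands the job in, once; it reports no verdict.
The state is a dict: "clock": time; "qpos": joint angles; "qd": joint speeds; "tau": joint torques, N m; "eef_pos": TCP position; "tool_rot": TCP orientation; "force": force on the tool from outside, world axes, zero at the start; "torque": the same for the moment, N m; "width": finger opening in mm.
Only numpy, scipy, OpenCV 4.12 (cv2) and the standard library are available. Lean on these libraries where they do the work, as an engineer would, in place of code of your own. Each camera call takes 0.05 s, during which the arm holds its last target.

### The job

Open the little white slatted larder cupboard so that it can be restocked. A spring holds its door out under the lip of the hooked catch, so ease the door inward first, then thumb the latch lever down to lift the bar, and let the door come out over the catch with the lever still held down; let the bar drop, then swing the door wide open, past 60 degrees, and leave it standing. Be gentle: do not force the bar against its catch or press hard on the lever or the plate behind it, and leave the mug, the spice jar and the shakers where they are.

Things in the scene. Friction and masses are not known exactly. Their poses are not given: they have to be found in the camera images.
- cupboard: small white larder cupboard with a light wood top, 275 wide, 190 high, about 150 deep, screwed down. Origin: centre of its underside, on the worktop. x points into it (its front faces -x), y to the left seen from the front, z up. Shut, the door's front face lies at x = -75 mm; the fixed stile left of the door (y = 78 to 132 mm) is flush with it and carries the catch.
- gate_hinge (a point): point on the door's vertical hinge axis, at the door's right edge, 155 mm above the worktop. Its axes turn with the door and are the cupboard's at joint gate = 0: y runs from the hinge along the door to the latch side, x into the cupboard. The slatted door is 195 wide, its top edge 188 above the worktop, its front face at x = +2 mm here.
- gate (a joint): door angle (rad), grows as the free edge comes out to the front, end stop 1.75. Shut it rests within 0.014 of 0, as the catch is set. It can be pushed in against a spring plunger (11 to 14 N at the push plate) to firm rubber stops at -0.041; 0.023 in from rest the bar clears the lip. Over the catch, the spring brings it out to 0.08; from there it swings with light friction and stays where left.
- plate: flat steel push plate on the door behind and above the thumb pad, 44 wide, 52 high, 2 thick, standing 2 mm proud of the door's face. Origin: centre of its back, 122 mm from the hinge axis, 160 mm above the worktop; axes as point gate_hinge. Push the door in here with the fingers' side, gently (not over 22 N, rubbing included).
- latch (a joint): angle (rad) of the latch, one steel piece pivoted on the door about the door's normal, 167 mm from the hinge and 155 mm up. 0 = bar level (down), grows as the bar's end rises, end stop 0.40. Its weight brings it down; lifting takes 1 to 2 N at the thumb pad, up to the stop. The bar passes over the catch from 0.30 on, and must be held there while the door comes out.
- thumb_pad (a point): centre of the upper face of the thumb lever: dark steel pad 20 wide (along the door), 32 deep (4 to 36 mm out from the door's face), 5 thick, 122 mm from the hinge, 45 mm from the latch pivot towards the hinge. Pressed down 14 to 17 mm it lifts the bar; not over 15 N. With the bar down its face is 162 mm above the worktop, 26 mm below the door's top.
- bar_end (a point): centre of the bar (6 thick along the normal, 8 high) where it lies in the catch, 53 mm from the pivot; the middle of the bar is 13.5 mm in front of the door's face
- catch: dark steel hook on the fixed stile, 14 wide. Origin: at the stile's front face (up to 3 mm in or out, as set), at the bar's height; axes as the cupboard's. Its nose stands 16.5 to 20.5 mm in front of the origin; a lip at its top, 6 to 9 mm above the origin, reaches back to 11.5 mm. The sprung-out bar lies behind the nose under the lip and can rise only with the door pushed in.
- handle (a point): grip point on the upper overhang of the door's vertical steel pull bar, 10 diameter, its axis 38 mm out from the door's face and 65 mm from the hinge; the point is 165 mm above the worktop, the bar's top 183, its upper leg 132
- mug: green and white mug, 99 high, stands in front of the cupboard on the left; origin at the middle of its underside
- spice: spice jar with a yellow cap, 42 diameter, 96 high, stands left of the cupboard; origin at the middle of its underside
- salt: salt shaker, 44 diameter, 90 high, right of the cupboard; origin at the middle of its underside
- pepper: pepper shaker, 44 diameter, 90 high, right of the cupboard; origin at the middle of its underside

How it is judged:
By the outcome, as a careful person would: the job done as asked, in the order asked, and still so for the second after the job is handed in, with the robot touching nothing.
It also fails if it takes over 69 s, if anything falls off the work surface, if the arm or the gripper's body presses on something with over 40 N, if the wrist force passes 120 N, or if a joint passes its speed limit or range.

## Working session

There is one attempt and no reset: what is moved stays moved. The work goes in short steps, Python scripts to look and compute and a shell command to move; the robot and the scene stay as the last step left them, time stands still between calls to the robot, and variables do not carry over. Pictures are saved under pics/ and viewed, and the job is handed in when it is done.

```bash
mkdir -p pics; python3 - <<'E'
from cell import ctrl,get_image,camera_params
import cv2
print(ctrl.read_state())
for n in("scene","side","wrist"):
    print(n,camera_params(n)); cv2.imwrite(f"pics/{n}0.png",get_image(n))
E
```

```text
{'clock': 0.0, 'qpos': array([-1.31381708,  0.62931975,  0.03845843,  1.51839278, -0.02703318,
        0.99629972, -0.02001345]), 'qd': array([-0.00225758,  0.00046292,  0.00010439,  0.00073697,  0.00025163,
        0.0018676 ,  0.00030053]), 'tau': array([-1.12864978e-03, -5.63401330e+01,  1.22603148e+00, -1.93438429e+01,
        1.10701629e-02,  1.08173027e-02,  7.50075799e-06]), 'eef_pos': array([205.95799191, 615.85187202, 238.39854231]), 'tool_rot': array([-3.1383378 ,  1.56889493, -1.89036611]), 'force': array([ 0.28346326, -0.16592801, -0.17800282]), 'torque': array([ 0.04238149,  0.02302072, -0.03888878]), 'width': 85.26119531805006}
scene {'fx': 371.0818972024732, 'fy': 371.0818972024732, 'cx': 252.2172648602422, 'cy': 197.87474182921426, 'eye': array([  10.84725904, -340.82690281,  732.70105007]), 'orientation': array([ 0.79813489, -0.00813048, -1.07832975])}
side {'fx': 391.36985959081443, 'fy': 391.36985959081443, 'cx': 258.7071593056544, 'cy': 198.56687315177513, 'eye': array([211.31434716, 421.32671648, 803.55806533]), 'orientation': array([ 0.71081405, -0.01399217, -2.49281071])}
wrist {'fx': 297.3186396354542, 'fy': 297.3186396354542, 'cx': 254.56936894926278, 'cy': 191.49132803410293, 'eye': array([139.5109866 , 637.94355227, 373.28569206]), 'orientation': array([-0.28275597,  0.00163169,  1.24805876])}
```

View pics/scene0.png

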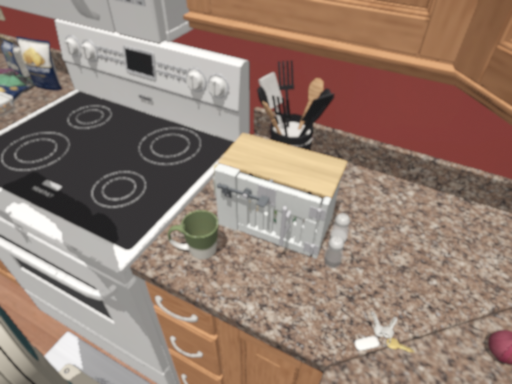

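View pics/side0.png

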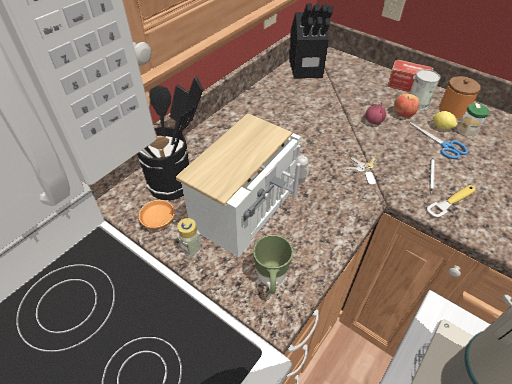

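View pics/wrist0.png

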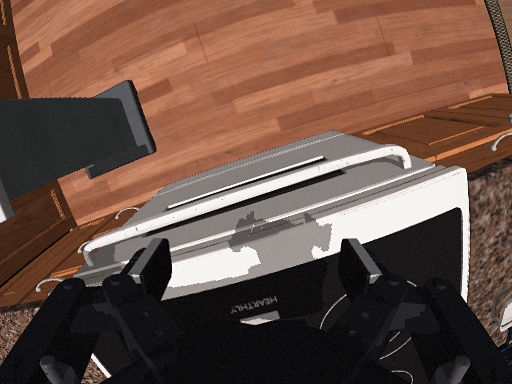

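The scene view shows the cupboard at about (275,195), mug at (200,232), shakers at (338,240) and the dark latch at (243,195). The side view shows its top around (238,158), mug at (272,257) and spice jar at (189,236). I'll enlarge both.

```bash
python3 - <<'E'
import cv2
a=cv2.imread("pics/scene0.png")[125:275,160:360]; cv2.imwrite("pics/sc_z.png",cv2.resize(a,None,fx=4,fy=4,interpolation=cv2.INTER_CUBIC))
a=cv2.imread("pics/side0.png")[105:295,130:330]; cv2.imwrite("pics/si_z.png",cv2.resize(a,None,fx=3,fy=3,interpolation=cv2.INTER_CUBIC))
E
```

```text
(no output)
```

View pics/sc_z.png

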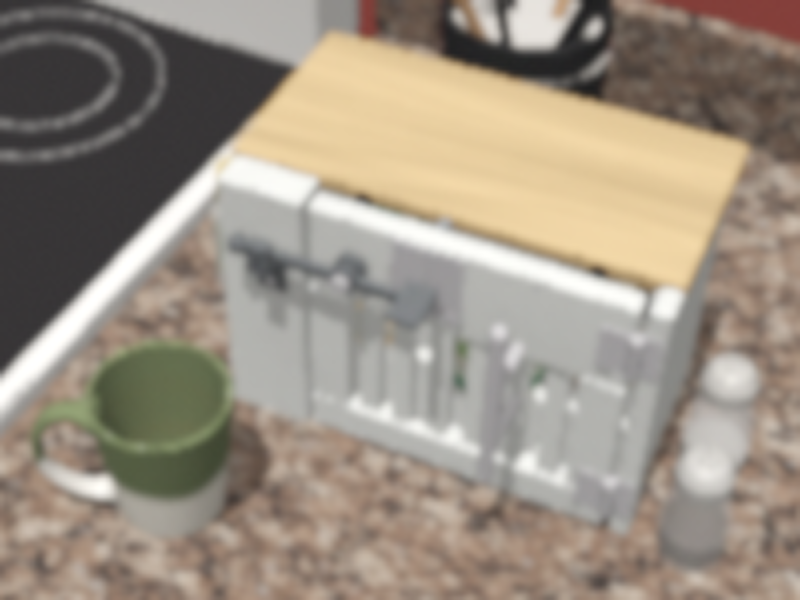

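View pics/si_z.png

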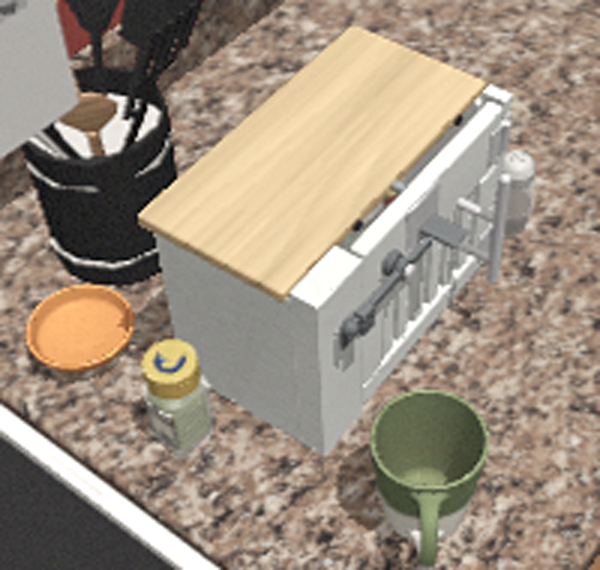

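```bash
cat > h.py <<'E'
import numpy as np, json
from scipy.spatial.transform import Rotation as R
from cell import ctrl,get_image,camera_params
def ray(n,u,v,cp=None):
    c=cp or camera_params(n); M=R.from_euler('xyz',c['orientation']).as_matrix()
    a=np.array([(u-c['cx'])/c['fx'],(v-c['cy'])/c['fy']])
    if n=='wrist':
        r=np.hypot(*a); d=np.array([*(a/r*np.sin(r)),np.cos(r)]) if r>0 else np.array([0,0,1.])
    else: d=np.array([*a,1.])
    d=M@(d*[1,-1,-1]); return np.array(c['eye']),d/np.linalg.norm(d)
def plane(n,u,v,z,cp=None):
    e,d=ray(n,u,v,cp); return e+d*(z-e[2])/d[2]
def tri(*rs):
    A=sum(np.eye(3)-np.outer(d,d) for e,d in rs); b=sum((np.eye(3)-np.outer(d,d))@e for e,d in rs)
    p=np.linalg.solve(A,b); return p,max(np.linalg.norm((np.eye(3)-np.outer(d,d))@(p-e)) for e,d in rs)
def proj(n,p,cp=None):
    c=cp or camera_params(n); M=R.from_euler('xyz',c['orientation']).as_matrix()
    q=M.T@(np.asarray(p)-c['eye'])*[1,-1,-1]
    if n=='wrist':
        t=np.arctan2(np.hypot(q[0],q[1]),q[2]); k=t/np.hypot(q[0],q[1]); x,y=q[0]*k,q[1]*k
    else: x,y=q[0]/q[2],q[1]/q[2]
    return c['cx']+c['fx']*x,c['cy']+c['fy']*y
E
python3 - <<'E'
from h import *
sc=lambda u,v:(160+(u-1.5)/4,125+(v-1.5)/4)
si=lambda u,v:(130+(u-1)/3,105+(v-1)/3)
P={'BL':((333,32),(140,218)),'BR':((748,148),(352,27)),'FR':((688,290),(490,85)),'FL':((233,152),(287,298)),
'stileTL':((220,182),(320,305)),'pad':((412,303),(443,230)),'catch':((262,265),(352,330)),'pivotknob':((348,265),(393,262)),'handletop':((513,345),(504,178))}
for k,(a,b) in P.items():
    p,e=tri(ray('scene',*sc(*a)),ray('side',*si(*b))); print(k,p.round(1),round(e,1), plane('scene',*sc(*a),190)[:2].round(1),plane('side',*si(*b),190)[:2].round(1))
print('FRbot',plane('scene',*sc(625,528),0)); print('FLbot',plane('side',*si(323,453),0))
print('mug rim',plane('scene',*sc(160,395),99),plane('side',*si(430,440),99)); print('spice',plane('side',*si(170,365),96)); print(plane('scene',*sc(730,375),90),plane('scene',*sc(706,468),90))
E
```

```text
BL [704.2  54.  187.4] 1.0 [702.5  52.4] [700.9  56.2]
BR [ 721.7 -216.8  186.4] 0.4 [ 716.3 -217.6] [ 719.3 -213.5]
FR [ 587.3 -226.4  187.4] 0.9 [ 585.7 -227. ] [ 584.7 -222.8]
FL [571.3  46.1 186.4] 0.6 [568.4  43.7] [568.6  48.7]
stileTL [547.3  38.4 186.6] 1.4 [542.   35.8] [547.   39.7]
pad [535.4 -91.2 160.6] 0.9 [ 507.3 -104. ] [521.6 -68.4]
catch [542.6  10.8 136.8] 0.4 [494.6 -20.6] [516.5  43.3]
pivotknob [547.3 -44.4 158.1] 0.7 [516.6 -60.9] [531.4 -21.8]
handletop [ 524.5 -156.4  170.7] 1.5 [ 504.9 -162.7] [ 516.5 -140. ]
FRbot [ 569.70413572 -223.8370663     0.        ]
FLbot [551.5036779   39.17221401   0.        ]
mug rim [455.0303204   27.85504539  99.        ] [456.3573156   31.46619546  99.        ]
spice [649.99804127  94.91155534  96.        ]
[ 634.99300879 -252.10507171   90.        ] [ 561.13469954 -262.7786974    90.        ]
```

```bash
cat >> h.py <<'E'
YAW=0.063; C0=np.array([635.4,-87.7,0])
def pl(p=None):
    s=ctrl.read_state(); return s,R.from_euler('xyz',s['tool_rot']).as_matrix()
def cup(p): return R.from_euler('z',YAW).as_matrix()@np.array(p,float)+C0
def tocup(p): return R.from_euler('z',YAW).as_matrix().T@(np.array(p,float)-C0)
def report(target=None,zdir=None):
    s,T=pl(); print('t',s['clock'],'tcp',s['eef_pos'].round(1),'cup',tocup(s['eef_pos']).round(1),'F',s['force'].round(1),'w',round(s['width'],1),'q',s['qpos'].round(2))
    print('T',T.round(3).tolist())
    if zdir is not None:
        z=np.array(zdir,float); x=np.array([0,0,-1.]); z/=np.linalg.norm(z); D=np.column_stack([x,np.cross(z,x),z])
        print('rotvec tool',R.from_matrix(T.T@D).as_rotvec().round(3))
    if target is not None: print('shift tool',(T.T@(np.array(target)-s['eef_pos'])).round(1))
E
python3 - <<'E'
from h import *
y=cup([0,1,0])-C0
report(cup([-125,4,0])+[0,0,250],y); report(None,-y)
E
```

```text
t 0.15 tcp [206.  616.  238.6] cup [-384.2  729.3  238.6] F [-0.   0.3  0.4] w 85.3 q [-1.31  0.63  0.04  1.52 -0.03  1.   -0.02]
T [[-0.0, -0.948, 0.317], [-0.001, 0.317, 0.948], [-1.0, 0.0, -0.001]]
rotvec tool [-0.386 -0.001 -0.   ]
shift tool [ -10.6 -513.1 -574.5]
t 0.15 tcp [206.  616.  238.6] cup [-384.2  729.3  238.6] F [-0.   0.3  0.4] w 85.3 q [-1.31  0.63  0.04  1.52 -0.03  1.   -0.02]
T [[-0.0, -0.948, 0.317], [-0.001, 0.317, 0.948], [-1.0, 0.0, -0.001]]
rotvec tool [ 2.756e+00 -0.000e+00  2.000e-03]
```

```bash
python3 -m handwheel '1 -2 -32 -36 0 0 0;-1 -2 -32 -36 0 0 0;-1 -2 -32 -36 0 0 0;-1 -2 -32 -36 0 0 0;-1 -2 -32 -36 0 0 0;-1 -2 -32 -36 0 0 0;-1 0 -32 -36 0 0 0;-1 0 -32 -36 0 0 0;-1 0 -32 -36 0 0 0;-1 0 -32 -36 0 0 0'; python3 - <<'E'
from h import *
y=cup([0,1,0])-C0
report(cup([-140,4,0])+[0,0,250],y)
E
```

```text
clock: 1.15
eef_pos: [398.1, 165.1, 247.2]
tool_rot: [1.225, 1.568, 2.489]
force: [1.3, 0.2, -0.3]
width: -0.3
t 1.15 tcp [398.1 165.1 247.2] cup [-220.9  267.2  247.2] F [ 1.3  0.2 -0.3] w -0.3 q [-0.53  0.31  0.09  2.08 -0.04  0.75  0.86]
T [[-0.002, -0.953, 0.303], [0.002, 0.303, 0.953], [-1.0, 0.003, 0.001]]
rotvec tool [-0.37   0.001 -0.003]
shift tool [  -3.5 -170.6 -216.1]
```

```bash
python3 -m handwheel '-1 -1 -30 -38 0 0 0;-1 -1 -30 -38 0 0 0;-1 -1 -30 -38 0 0 0;-1 0 -30 -38 0 0 0;-1 0 -30 -38 0 0 0;-1 0 -20 -26 0 0 0;-1 0 0 0 -0.13 0 0;-1 0 0 0 -0.13 0 0;-1 0 0 0 -0.11 0 0;-1 0 0 0 0 0 0'; python3 - <<'E'
from h import *
import cv2
y=cup([0,1,0])-C0
report(cup([-140,4,0])+[0,0,250],y)
cp=camera_params('wrist'); im=get_image('wrist'); cv2.imwrite('pics/w1.png',im); print(cp)
cv2.imwrite('pics/sc1.png',get_image('scene'))
E
```

```text
clock: 2.15
eef_pos: [497.4, -112.7, 249.1]
tool_rot: [2.943, 1.569, -1.708]
force: [0.7, 0.3, -0.1]
width: -0.0
t 2.15 tcp [ 497.4 -112.7  249.1] cup [-139.3  -16.3  249.1] F [ 0.7  0.3 -0.1] w -0.0 q [ 0.12  0.42  0.06  1.89 -0.03  0.83  1.83]
T [[-0.0, -0.998, -0.061], [-0.002, -0.061, 0.998], [-1.0, 0.0, -0.002]]
rotvec tool [-0.002 -0.002 -0.   ]
shift tool [-1.   0.8 20.3]
{'fx': 297.3186396354542, 'fy': 297.3186396354542, 'cx': 254.56936894926278, 'cy': 191.49132803410293, 'eye': array([ 427.40983058, -117.28906979,  383.88641909]), 'orientation': array([-0.28226032,  0.00251661,  1.63151096])}
```

View pics/w1.png

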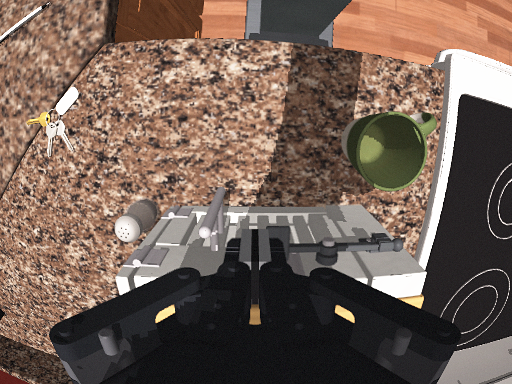

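View pics/sc1.png

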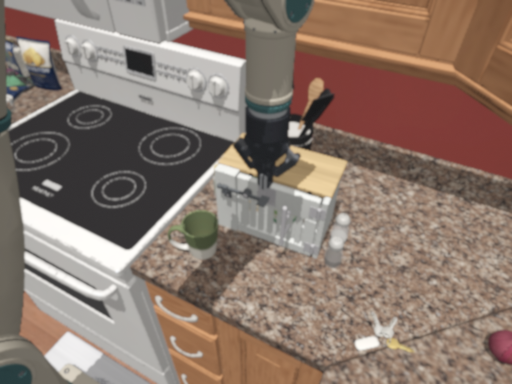

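```bash
python3 - <<'E'
from h import *
import cv2
im=cv2.imread('pics/w1.png')
cp={'fx':297.3186,'fy':297.3186,'cx':254.569,'cy':191.491,'eye':np.array([427.41,-117.289,383.886]),'orientation':np.array([-0.28226,0.0025166,1.631511])}
big=cv2.resize(im[170:300,110:440],None,fx=2.4,fy=2.4,interpolation=cv2.INTER_CUBIC)
pts={'padL':(-111,-6,162),'padR':(-111,14,162),'pad0':(-79,-6,162),'pad1':(-79,14,162),'hand':(-113,-53.3,183),'knob':(-88,48.7,155),'bar':(-88.5,101.7,159),'doorTL':(-75,77,188),'doorTR':(-75,-118,188),'stL':(-75,132,188)}
for k,p in pts.items():
    u,v=proj('wrist',cup(p),cp); print(k,round(u,1),round(v,1))
    cv2.circle(big,(int((u-110+.5)*2.4),int((v-170+.5)*2.4)),2,(0,0,255),-1)
cv2.imwrite('pics/w1z.png',big)
E
```

```text
padL 268.3 231.7
padR 292.7 231.5
pad0 267.7 265.5
pad1 290.9 265.2
hand 206.6 240.3
knob 329.3 251.3
bar 385.3 250.1
doorTL 368.8 281.7
doorTR 133.5 281.3
stL 424.2 276.0
```

View pics/w1z.png

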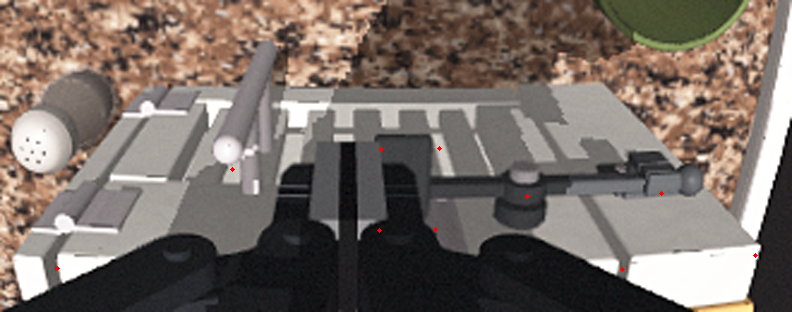

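```bash
python3 - <<'E'
from h import *
cp={'fx':297.3186,'fy':297.3186,'cx':254.569,'cy':191.491,'eye':np.array([427.41,-117.289,383.886]),'orientation':np.array([-0.28226,0.0025166,1.631511])}
s,T=pl()
for o in [(8,11,0),(8,-11,0),(8,0,0),(0,11,0),(-11,11,0)]:
    u,v=proj('wrist',s['eef_pos']+T@np.array(o,float),cp); print(o,round(u,1),round(v,1),'zoom',(u-109.5)*2.4,(v-169.5)*2.4)
import cv2
a=cv2.imread('pics/w1.png')[190:300,200:320]; cv2.imwrite('pics/w1f.png',cv2.resize(a,None,fx=5,fy=5,interpolation=cv2.INTER_CUBIC))
E
```

```text
(8, 11, 0) 256.3 224.4 zoom 352.31530970687254 131.83870966683597
(8, -11, 0) 256.1 261.3 zoom 351.83101110316386 220.34493534648436
(8, 0, 0) 256.2 243.4 zoom 352.0716765577452 177.43952491229763
(0, 11, 0) 256.4 230.6 zoom 352.52270146653456 146.70899490953397
(-11, 11, 0) 256.5 240.2 zoom 352.8422245780147 169.7444878944927
```

View pics/w1f.png

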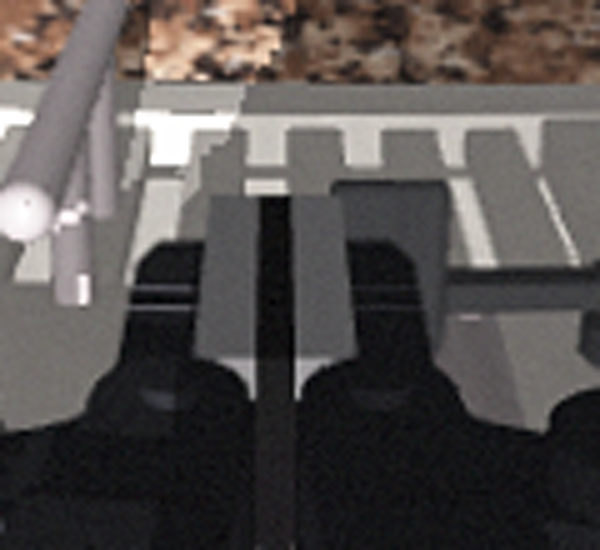

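```bash
python3 - <<'E'
from h import *
cp={'fx':297.3186,'fy':297.3186,'cx':254.569,'cy':191.491,'eye':np.array([427.41,-117.289,383.886]),'orientation':np.array([-0.28226,0.0025166,1.631511])}
w=lambda u,v,z:plane('wrist',110+(u/2.4)-.5,170+v/2.4-.5,z,cp)
print('mug',plane('wrist',391,150,99,cp), 'pred px',proj('wrist',(455.7,29.6,99),cp))
print('salt top',w(42,138,90),'handtop',w(229,148,183),tocup(w(229,148,183)))
print('stile TLF',w(757,243,188),'padcorner FL',tocup(w(432,136,162)), 'knob top',tocup(w(525,175,157)))
print('keys',plane('wrist',45,117,5,cp),plane('scene',378,330,5))
print('doorbottom left', w(607,90,0), tocup(w(607,90,0)),'right',tocup(w(128,93,0)))
E
```

```text
mug [456.61058811  25.25526437  99.        ] pred px (np.float64(394.7063835550765), np.float64(149.56476597439365))
salt top [ 563.84282154 -256.33742936   90.        ] handtop [ 518.53703845 -149.26479245  183.        ] [-120.50714045  -54.08516018  183.        ]
stile TLF [546.7936327   38.15764062 188.        ] padcorner FL [-115.74497728   11.14457793  162.        ] knob top [-97.77836658  46.33523468 157.        ]
keys [ 439.4770359  -435.19081747    5.        ] [ 451.87329406 -405.50877892    5.        ]
doorbottom left [552.16301915  43.74586601   0.        ] [-74.79623898 136.42555958   0.        ] right [ -73.61902256 -147.55217235    0.        ]
```

```bash
sed -i 's/C0=np.array(\[.*/C0=np.array([631.,-88.5,0])/' h.py; python3 - <<'E'
from h import *
report(cup([-105,3.7,182]),cup([0,1,0])-C0)
E
```

```text
t 2.25 tcp [ 497.4 -112.5  249.1] cup [-134.8  -15.5  249.1] F [ 1.1  0.4 -0.4] w -0.1 q [ 0.12  0.42  0.06  1.89 -0.03  0.83  1.83]
T [[-0.0, -0.998, -0.058], [-0.002, -0.058, 0.998], [-1.0, 0.0, -0.002]]
rotvec tool [-0.005 -0.002 -0.   ]
shift tool [ 67.1 -29.7  19.6]
```

```bash
python3 -m handwheel '-1 0 0 20 -0.005 0 0;-1 25 -15 0 0 0 0;-1 25 -15 0 0 0 0;-1 17 0 0 0 0 0;-1 0 0 0 0 0 0'; python3 - <<'E'
from h import *
import cv2
report(cup([-105,3.7,182]),cup([0,1,0])-C0)
a=get_image('side'); cv2.imwrite('pics/si2.png',cv2.resize(a[100:260,180:340],None,fx=4,fy=4,interpolation=cv2.INTER_CUBIC)[:600])
print({k:np.round(v,4).tolist() for k,v in camera_params('wrist').items()}); w=get_image('wrist'); cv2.imwrite('pics/w2.png',cv2.resize(w[170:300,110:440],None,fx=2.4,fy=2.4,interpolation=cv2.INTER_CUBIC))
E
```

```text
clock: 2.75
eef_pos: [528.2, -88.8, 181.2]
tool_rot: [-2.429, 1.567, -0.805]
force: [-0.1, 0.1, -0.5]
width: -0.2
t 2.75 tcp [528.2 -88.8 181.2] cup [-102.6    6.1  181.2] F [-0.1  0.1 -0.5] w -0.2 q [ 0.08  0.54  0.05  1.9  -0.04  0.69  1.78]
T [[0.003, -0.999, -0.053], [-0.003, -0.053, 0.999], [-1.0, -0.003, -0.003]]
rotvec tool [-0.01  -0.003  0.003]
shift tool [-0.8  2.4 -2.5]
{'fx': 297.3186, 'fy': 297.3186, 'cx': 254.5694, 'cy': 191.4913, 'eye': [458.3322, -92.7941, 316.7182], 'orientation': [-0.2878, 0.0037, 1.6244]}
```

View pics/si2.png

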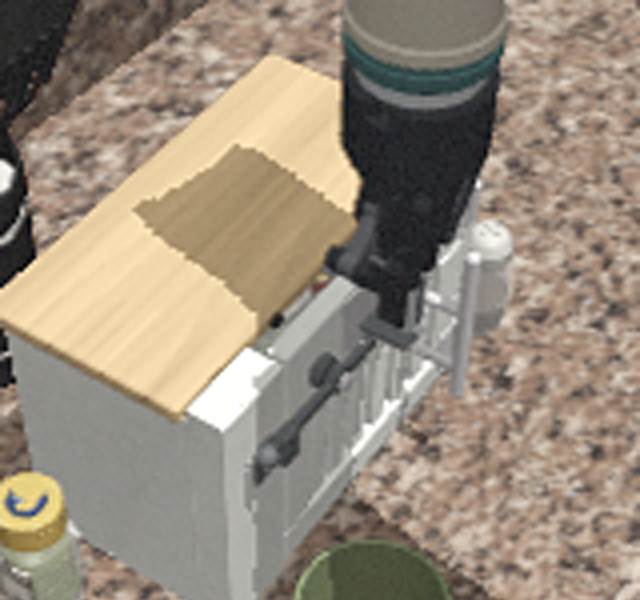

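View pics/w2.png

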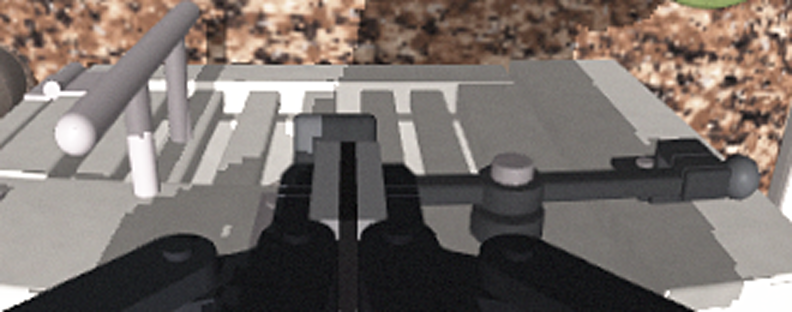

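```bash
python3 -m handwheel '-1 0 0 -2.5 -0.01 -0.003 0.003;-1 0 -6 0 0 0 0;-1 0 -2 0 0 0 0;-1 0 -1 0 0 0 0'; python3 - <<'E'
from h import *
report(cup([-90,3.7,180]),cup([0,1,0])-C0)
E
```

```text
clock: 3.25
eef_pos: [541.1, -92.0, 186.9]
tool_rot: [-1.788, 1.561, -0.155]
force: [0.2, -0.3, 0.2]
width: 0.3
t 3.25 tcp [541.1 -92.  186.9] cup [-90.    2.2 186.9] F [ 0.2 -0.3  0.2] w 0.3 q [ 0.08  0.55  0.05  1.87 -0.04  0.72  1.79]
T [[0.01, -0.998, -0.062], [-0.001, -0.062, 0.998], [-1.0, -0.009, -0.002]]
rotvec tool [-0.001 -0.002  0.009]
shift tool [6.9 0.1 1.5]
```

```bash
python3 -m handwheel '-1 6 1 0 0 0 0;-1 0 0 0 0 0 0'; python3 -m handwheel '-1 0 -2 0 0 0 0'; python3 -m handwheel '-1 0 0 0 0 0 0'
```

```text
clock: 3.45
eef_pos: [540.5, -92.1, 181.1]
tool_rot: [-1.777, 1.56, -0.144]
force: [-0.4, 0.1, -0.2]
width: -0.0
clock: 3.55
eef_pos: [542.2, -92.0, 180.9]
tool_rot: [-1.783, 1.561, -0.151]
force: [0.5, -0.7, -0.7]
width: -0.3
clock: 3.65
eef_pos: [542.2, -92.0, 180.8]
tool_rot: [-1.778, 1.561, -0.145]
force: [-0.1, -0.4, -0.1]
width: -0.0
```

```bash
python3 - <<'E'
from h import *
report(cup([-90,3.7,180]),cup([0,1,0])-C0)
E
```

```text
t 3.65 tcp [542.2 -92.  180.8] cup [-88.8   2.1 180.8] F [-0.1 -0.4 -0.1] w -0.0 q [ 0.08  0.56  0.05  1.87 -0.04  0.7   1.79]
T [[0.01, -0.998, -0.062], [-0.001, -0.062, 0.998], [-1.0, -0.01, -0.002]]
rotvec tool [-0.001 -0.002  0.01 ]
shift tool [0.8 1.2 1.6]
```

Well behaved and precise now. Creep in until contact.

```bash
for i in 1; do python3 -m handwheel '-1 0 -1.5 1 0 0 0.009'; done; python3 -m handwheel '-1 0 -1.5 0 0 0 0'; python3 -m handwheel '-1 0 -1.5 0 0 0 0'
```

```text
clock: 3.75
eef_pos: [542.6, -91.3, 180.7]
tool_rot: [2.575, 1.568, -2.076]
force: [-5.0, -2.1, 2.1]
width: 0.1
clock: 3.85
eef_pos: [542.6, -91.3, 180.5]
tool_rot: [1.935, 1.565, -2.717]
force: [-5.0, -0.2, 3.2]
width: 0.0
clock: 3.95
eef_pos: [542.6, -91.3, 180.2]
tool_rot: [1.768, 1.562, -2.884]
force: [-5.3, -0.2, 3.8]
width: -0.0
```

```bash
python3 -m handwheel '-1 0 -3 0 0 0 0';python3 -m handwheel '-1 0 -4 0 0 0 0'; python3 -m handwheel '-1 0 -4 0 0 0 0'
```

```text
clock: 4.05
eef_pos: [542.7, -91.3, 179.9]
tool_rot: [1.65, 1.555, -3.001]
force: [-11.3, -0.5, 7.1]
width: 0.2
clock: 4.15
eef_pos: [542.7, -91.3, 179.4]
tool_rot: [1.588, 1.547, -3.065]
force: [-12.1, -0.7, 7.9]
width: -0.1
clock: 4.25
eef_pos: [542.6, -91.4, 179.0]
tool_rot: [1.559, 1.538, -3.094]
force: [-11.4, 0.2, 8.1]
width: -0.1
```

```bash
python3 - <<'E'
from h import *
report(cup([-88,3.7,180]),cup([0,1,0])-C0)
E
```

```text
t 4.25 tcp [542.6 -91.4 179. ] cup [-88.4   2.7 179. ] F [-11.4   0.2   8.1] w -0.1 q [ 0.08  0.58  0.05  1.83 -0.03  0.76  1.78]
T [[-0.033, -0.998, -0.059], [-0.002, -0.059, 0.998], [-0.999, 0.033, 0.0]]
rotvec tool [-0.004  0.    -0.033]
shift tool [-1.  -0.3  1. ]
```

```bash
python3 -m handwheel '-1 -1.5 -3 0 0 0 -0.03';python3 -m handwheel '-1 -1.5 -4 0 0 0 -0.02'; python3 - <<'E'
from h import *
report(cup([-88,3.7,180]),cup([0,1,0])-C0)
E
```

```text
clock: 4.35
eef_pos: [542.6, -91.3, 179.1]
tool_rot: [1.467, 1.561, 3.097]
force: [-6.3, -0.4, -2.5]
width: -0.1
clock: 4.45
eef_pos: [542.7, -91.3, 179.1]
tool_rot: [-0.878, 1.568, 0.751]
force: [-7.6, -1.1, -2.3]
width: -0.2
t 4.45 tcp [542.7 -91.3 179.1] cup [-88.3   2.8 179.1] F [-7.6 -1.1 -2.3] w -0.2 q [ 0.09  0.56  0.05  1.86 -0.04  0.71  1.79]
T [[0.002, -0.998, -0.058], [0.002, -0.058, 0.998], [-1.0, -0.002, 0.002]]
rotvec tool [-0.005  0.002  0.002]
shift tool [-0.9 -0.3  0.9]
```

```bash
python3 -m handwheel '-1 -0.7 -5 0 0 0 -0.01';python3 -m handwheel '-1 -0.7 -5.5 0 0 0 -0.012'; python3 - <<'E'
from h import *
report(cup([-88,3.7,180]),cup([0,1,0])-C0)
E
```

```text
clock: 4.55
eef_pos: [542.8, -91.2, 178.9]
tool_rot: [-0.722, 1.567, 0.906]
force: [-12.5, -1.5, 8.2]
width: 0.1
clock: 4.65
eef_pos: [543.1, -91.2, 178.8]
tool_rot: [-0.761, 1.565, 0.866]
force: [-13.6, -0.6, 9.0]
width: 0.3
t 4.65 tcp [543.1 -91.2 178.8] cup [-87.9   2.8 178.8] F [-13.6  -0.6   9. ] w 0.3 q [ 0.09  0.56  0.05  1.86 -0.04  0.71  1.79]
T [[0.004, -0.998, -0.057], [0.004, -0.057, 0.998], [-1.0, -0.004, 0.004]]
rotvec tool [-0.006  0.004  0.004]
shift tool [-1.2  0.1  0.9]
```

```bash
python3 -m handwheel '-1 -1.8 -6 0 0 0 -0.012';python3 -m handwheel '-1 -1.8 -6 0 0 0 -0.012'
```

```text
clock: 4.75
eef_pos: [542.9, -91.2, 179.0]
tool_rot: [-0.517, 1.565, 1.11]
force: [-11.9, -1.5, -1.7]
width: 0.0
clock: 4.85
eef_pos: [542.7, -91.3, 178.9]
tool_rot: [-0.281, 1.564, 1.345]
force: [-11.4, -0.9, -0.9]
width: -0.0
```

Clean horizontal 12 N now; a bit more push.

```bash
python3 -m handwheel '-1 -1.9 -7 0 0 0 -0.012';python3 -m handwheel '-1 -2 -7.5 0 0 0 -0.01';python3 -m handwheel '-1 -2 -7.5 0 0 0 -0.01'; python3 - <<'E'
from h import *
report(cup([-88,3.7,180]),cup([0,1,0])-C0)
E
```

```text
clock: 4.95
eef_pos: [543.1, -91.2, 178.9]
tool_rot: [0.009, 1.563, 1.634]
force: [-12.4, -1.5, 1.8]
width: -0.2
clock: 5.05
eef_pos: [543.6, -91.2, 178.9]
tool_rot: [0.471, 1.56, 2.095]
force: [-13.0, -0.9, 3.0]
width: -0.2
clock: 5.15
eef_pos: [544.0, -91.1, 179.0]
tool_rot: [0.739, 1.556, 2.362]
force: [-14.1, -0.4, 2.8]
width: 0.3
t 5.15 tcp [544.  -91.1 179. ] cup [-87.    2.9 179. ] F [-14.1  -0.4   2.8] w 0.3 q [ 0.09  0.57  0.04  1.85 -0.05  0.74  1.79]
T [[-0.011, -0.999, -0.052], [0.011, -0.052, 0.999], [-1.0, 0.01, 0.011]]
rotvec tool [-0.011  0.011 -0.01 ]
shift tool [-1.   1.   0.8]
```

```bash
python3 -m handwheel '-1 -2 -8 0 -0.005 0.008 -0.018';python3 -m handwheel '-1 -2 -8.5 0 -0.003 0.003 -0.018';python3 -m handwheel '-1 -2 -8.5 0 -0.003 0.003 -0.018'; python3 - <<'E'
from h import *
report(cup([-88,3.7,180]),cup([0,1,0])-C0)
E
```

```text
clock: 5.25
eef_pos: [544.9, -91.1, 178.9]
tool_rot: [1.002, 1.562, 2.628]
force: [-13.9, -0.5, 3.6]
width: -0.0
clock: 5.35
eef_pos: [545.8, -91.2, 178.9]
tool_rot: [1.064, 1.564, 2.692]
force: [-14.8, -1.3, 3.8]
width: 0.2
clock: 5.45
eef_pos: [546.4, -91.1, 178.9]
tool_rot: [1.183, 1.566, 2.813]
force: [-15.3, -1.2, 5.2]
width: 0.1
t 5.45 tcp [546.4 -91.1 178.9] cup [-84.6   2.7 178.9] F [-15.3  -1.2   5.2] w 0.1 q [ 0.08  0.57  0.05  1.85 -0.04  0.73  1.78]
T [[-0.004, -0.998, -0.059], [0.002, -0.059, 0.998], [-1.0, 0.004, 0.002]]
rotvec tool [-0.004  0.002 -0.004]
shift tool [-1.1  3.4  1. ]
```

```bash
python3 -m handwheel '-1 1 -6.5 0 0 0 -0.015';python3 -m handwheel '-1 2 -6.5 0 0 0 -0.015'; python3 - <<'E'
from h import *
report(cup([-88,3.7,180]),cup([0,1,0])-C0)
E
```

```text
clock: 5.55
eef_pos: [546.2, -91.4, 176.8]
tool_rot: [0.847, 1.567, 2.476]
force: [-13.5, -1.7, 9.6]
width: -0.3
clock: 5.65
eef_pos: [546.2, -91.8, 173.8]
tool_rot: [0.377, 1.567, 2.005]
force: [-13.7, -1.6, 9.0]
width: -0.0
t 5.65 tcp [546.2 -91.8 173.8] cup [-84.9   2.  173.8] F [-13.7  -1.6   9. ] w -0.0 q [ 0.09  0.58  0.05  1.86 -0.04  0.71  1.79]
T [[-0.002, -0.998, -0.057], [0.003, -0.057, 0.998], [-1.0, 0.001, 0.004]]
rotvec tool [-0.006  0.004 -0.001]
shift tool [-6.2  3.1  1.7]
```

```bash
python3 -m handwheel '-1 2 -6.5 0.6 -0.003 0.003 -0.015';python3 -m handwheel '-1 2 -6.5 0.6 0 0 -0.015';python3 -m handwheel '-1 2 -6.5 0.6 0 0 -0.015'; python3 - <<'E'
from h import *
report(cup([-88,3.7,180]),cup([0,1,0])-C0)
E
```

```text
clock: 5.75
eef_pos: [546.1, -92.2, 170.9]
tool_rot: [-0.608, 1.57, 1.021]
force: [-15.4, -3.1, 9.7]
width: 0.2
clock: 5.85
eef_pos: [546.2, -92.4, 168.1]
tool_rot: [-1.155, 1.568, 0.471]
force: [-15.8, -1.8, 10.6]
width: -0.3
clock: 5.95
eef_pos: [546.2, -92.7, 165.3]
tool_rot: [-1.259, 1.566, 0.366]
force: [-14.8, -3.0, 10.7]
width: 0.1
t 5.95 tcp [546.2 -92.7 165.3] cup [-84.9   1.2 165.3] F [-14.8  -3.   10.7] w 0.1 q [ 0.09  0.59  0.05  1.87 -0.04  0.68  1.79]
T [[0.005, -0.999, -0.054], [0.002, -0.054, 0.999], [-1.0, -0.005, 0.002]]
rotvec tool [-0.009  0.002  0.005]
shift tool [-14.7   3.    2.5]
```

```bash
python3 -m handwheel '-1 2 -6 1.5 -0.005 0 -0.008';python3 -m handwheel '-1 2 -6 1.5 0 0 -0.01';python3 -m handwheel '-1 2 -6 1.5 0 0 -0.01'; python3 - <<'E'
from h import *
report(cup([-88,3.7,154.5]),cup([0,1,0])-C0)
E
```

```text
clock: 6.05
eef_pos: [545.8, -92.7, 162.7]
tool_rot: [-0.519, 1.569, 1.108]
force: [-14.0, -4.6, 10.9]
width: -0.0
clock: 6.15
eef_pos: [545.8, -92.6, 160.1]
tool_rot: [0.961, 1.569, 2.586]
force: [-14.1, -2.3, 10.1]
width: -0.1
clock: 6.25
eef_pos: [545.7, -92.4, 157.5]
tool_rot: [1.383, 1.568, 3.006]
force: [-14.6, -3.0, 10.5]
width: -0.3
t 6.25 tcp [545.7 -92.4 157.5] cup [-85.4   1.4 157.5] F [-14.6  -3.   10.5] w -0.3 q [ 0.09  0.6   0.05  1.87 -0.04  0.68  1.78]
T [[-0.003, -0.999, -0.052], [0.0, -0.052, 0.999], [-1.0, 0.003, 0.001]]
rotvec tool [-0.011  0.001 -0.003]
shift tool [3.1 2.7 2.2]
```

```bash
python3 -m handwheel '-1 2 -6.8 0.8 -0.005 0 -0.012'; python3 - <<'E'
from h import *
import cv2
w=get_image('wrist'); s=get_image('side')
report(cup([-88,3.7,154.5]),cup([0,1,0])-C0)
cv2.imwrite('pics/w3.png',cv2.resize(w[170:300,110:440],None,fx=2.4,fy=2.4,interpolation=cv2.INTER_CUBIC))
cv2.imwrite('pics/si3.png',cv2.resize(s[160:240,220:320],None,fx=6,fy=6,interpolation=cv2.INTER_CUBIC))
E
```

```text
clock: 6.35
eef_pos: [546.2, -92.4, 155.0]
tool_rot: [1.297, 1.567, 2.923]
force: [-18.3, -0.3, 28.2]
width: -0.1
t 6.45 tcp [546.3 -92.4 155. ] cup [-84.8   1.4 155. ] F [-15.2  -1.9  12.1] w -0.1 q [ 0.09  0.6   0.05  1.87 -0.04  0.67  1.79]
T [[-0.003, -0.998, -0.055], [0.001, -0.055, 0.998], [-1.0, 0.003, 0.001]]
rotvec tool [-0.008  0.001 -0.003]
shift tool [0.6 3.3 2.3]
```

View pics/w3.png

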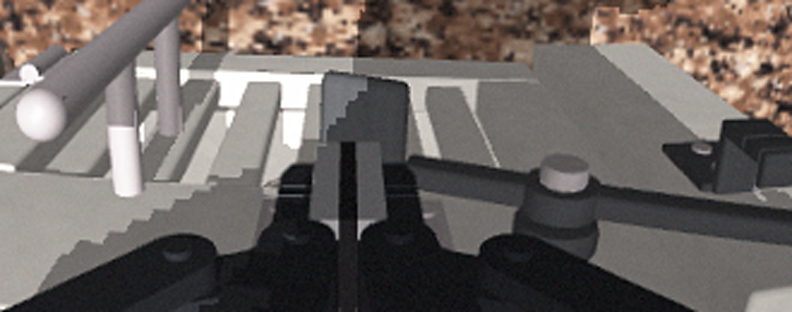

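View pics/si3.png

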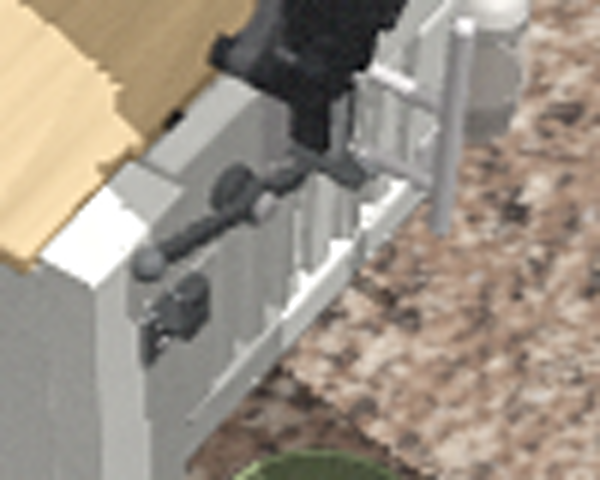

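```bash
python3 -m handwheel '-1 -2.5 -6 1 -0.005 0 -0.01'; python3 -m handwheel '-1 -2 -5 1 0 0 -0.008'
```

```text
clock: 6.55
eef_pos: [544.8, -92.4, 155.5]
tool_rot: [1.389, 1.562, 3.019]
force: [-12.9, -3.8, -7.9]
width: 0.0
clock: 6.65
eef_pos: [543.3, -92.4, 155.5]
tool_rot: [1.44, 1.557, 3.067]
force: [-10.8, -3.3, -1.1]
width: -0.0
```

```bash
python3 -m handwheel '-1 -0.5 -4 0 0 0 -0.018'; python3 -m handwheel '-1 -0.5 -3.5 0 0 0 -0.015'; python3 - <<'E'
from h import *
report(cup([-88,3.7,155.8]),cup([0,1,0])-C0)
E
```

```text
clock: 6.75
eef_pos: [543.0, -92.5, 155.2]
tool_rot: [1.049, 1.565, 2.675]
force: [-11.6, 0.7, 12.1]
width: -0.2
clock: 6.85
eef_pos: [542.3, -92.5, 155.1]
tool_rot: [-0.481, 1.567, 1.144]
force: [-9.9, -0.5, 8.5]
width: 0.1
t 6.85 tcp [542.3 -92.5 155.1] cup [-88.8   1.5 155.1] F [-9.9 -0.5  8.5] w 0.1 q [ 0.09  0.6   0.04  1.88 -0.05  0.66  1.79]
T [[0.002, -0.998, -0.055], [0.004, -0.055, 0.998], [-1.0, -0.002, 0.004]]
rotvec tool [-0.008  0.004  0.002]
shift tool [-0.7 -0.8  2.2]
```

```bash
python3 -m handwheel '-1 -0.9 -1.5 0 0 0 -0.002'; python3 -m handwheel '-1 -0.6 0 0 0 0 0'; python3 - <<'E'
from h import *
report(cup([-88,3.7,155.8]),cup([0,1,0])-C0)
E
```

```text
clock: 6.95
eef_pos: [539.8, -92.7, 155.3]
tool_rot: [0.683, 1.565, 2.308]
force: [-8.6, -1.1, 1.3]
width: 0.2
clock: 7.05
eef_pos: [536.9, -92.9, 155.3]
tool_rot: [1.086, 1.56, 2.711]
force: [-6.4, -1.1, 3.0]
width: -0.1
t 7.05 tcp [536.9 -92.9 155.3] cup [-94.2   1.5 155.3] F [-6.4 -1.1  3. ] w -0.1 q [ 0.09  0.6   0.04  1.89 -0.05  0.67  1.79]
T [[-0.01, -0.998, -0.054], [0.005, -0.054, 0.999], [-1.0, 0.01, 0.005]]
rotvec tool [-0.009  0.005 -0.01 ]
shift tool [-0.6 -6.2  2.2]
```

```bash
python3 -m handwheel '-1 -0.3 1 0 0 0 -0.008'; python3 -m handwheel '-1 -0.3 1.5 0 0 0 -0.005';  python3 -m handwheel '-1 -0.3 1.5 0 0 0 -0.003'; python3 - <<'E'
from h import *
import cv2
report(cup([-95,3.7,155.8]),cup([0,1,0])-C0)
w=get_image('wrist')
cv2.imwrite('pics/w4.png',cv2.resize(w[170:300,110:440],None,fx=2.4,fy=2.4,interpolation=cv2.INTER_CUBIC))
E
```

```text
clock: 7.15
eef_pos: [534.1, -93.2, 155.2]
tool_rot: [0.792, 1.563, 2.417]
force: [-5.9, -0.9, 2.8]
width: -0.0
clock: 7.25
eef_pos: [531.4, -93.6, 155.3]
tool_rot: [0.43, 1.565, 2.055]
force: [-1.0, -0.7, 0.2]
width: -0.0
clock: 7.35
eef_pos: [531.0, -93.8, 155.7]
tool_rot: [-0.616, 1.565, 1.009]
force: [0.7, 0.2, 0.6]
width: 0.2
t 7.35 tcp [531.  -93.8 155.7] cup [-100.2    1.   155.7] F [0.7 0.2 0.6] w 0.2 q [ 0.1   0.58  0.04  1.91 -0.05  0.64  1.79]
T [[0.003, -0.999, -0.054], [0.005, -0.054, 0.999], [-1.0, -0.003, 0.005]]
rotvec tool [-0.009  0.005  0.003]
shift tool [-0.  -5.1  2.7]
```

View pics/w4.png

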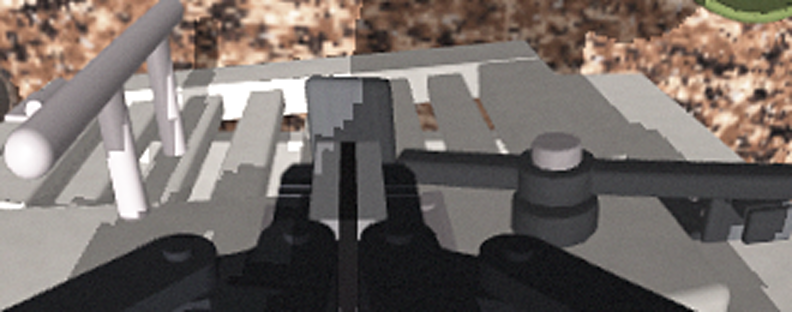

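```bash
python3 -m handwheel '-1 -4 1 1 0 0 0;-1 -5 1 1 0 0 0;-1 -8 1 0 0 0 0;-1 -15 2 0 0 0 0;-1 -25 2 0 0 0 0;-1 -20 0 0 0 0 0;-1 0 0 0 0 0 0'; python3 - <<'E'
from h import *
import cv2
cp=camera_params('wrist'); w=get_image('wrist')
report(None,cup([1,0,0])-C0)
# handle at gate 0.08
import math
g=0.08; H=np.array([-77,-118.3,0]); 
def door(x,y,z,g): 
    # door coords relative hinge -> cup
    Rg=R.from_euler('z',g).as_matrix(); return cup(H+Rg@np.array([x,y,0])+[0,0,z])
for k,p in {'htop':(-36,65,183),'hleg':(-36,65,132),'pad':(-18,122,162),'knob':(-11,167,157)}.items(): print(k,door(*p,g).round(1),np.round(proj('wrist',door(*p,g),cp),1))
print({k:np.round(v,4).tolist() for k,v in cp.items()})
cv2.imwrite('pics/w5r.png',w)
cv2.imwrite('pics/w5.png',cv2.resize(w[170:300,110:440],None,fx=2.4,fy=2.4,interpolation=cv2.INTER_CUBIC))
E
```

```text
clock: 8.1
eef_pos: [526.6, -90.6, 238.9]
tool_rot: [-1.1, 1.559, 0.527]
force: [0.8, 0.2, -0.0]
width: 0.0
t 8.15 tcp [525.8 -90.4 237.6] cup [-105.1    4.7  237.6] F [ 0.1  0.6 -1.2] w 0.2 q [ 0.09  0.46  0.05  1.85 -0.04  0.82  1.79]
T [[0.008, -0.998, -0.056], [0.006, -0.056, 0.998], [-1.0, -0.009, 0.006]]
rotvec tool [1.564 0.011 0.002]
htop [ 516.7 -152.2  183. ] [166.4 193.1]
hleg [ 516.7 -152.2  132. ] [182.9 175.4]
pad [526.4 -93.2 162. ] [251.4 201.3]
knob [526.9 -47.7 157. ] [309.9 202.8]
{'fx': 297.3186, 'fy': 297.3186, 'cx': 254.5694, 'cy': 191.4913, 'eye': [455.0753, -95.963, 372.8871], 'orientation': [-0.2933, -0.0052, 1.6269]}
```

View pics/w5.png

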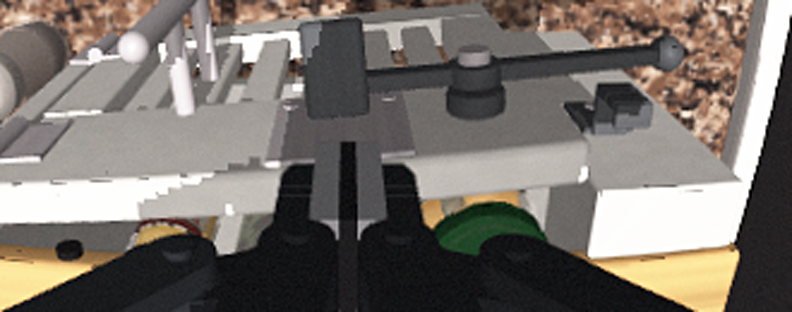

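```bash
python3 -m handwheel '-1 0 0 0 0.148 0.011 0.002;-1 0 0 0 0.148 0 0;-1 0 0 0 0.148 0 0;-1 0 0 0 0.148 0 0;-1 0 0 0 0.148 0 0;-0.43 0 0 0 0.148 0 0;-0.43 0 0 0 0.148 0 0;-0.43 0 0 0 0.148 0 0;-0.43 0 0 0 0.148 0 0;-0.43 0 0 0 0.148 0 0'; python3 - <<'E'
from h import *
z=R.from_euler('z',YAW+.08).as_matrix()[:,0]
report([516,-152.2,230],z)
E
```

```text
clock: 9.15
eef_pos: [520.9, -87.6, 229.5]
tool_rot: [-2.91, 1.563, -2.787]
force: [-1.1, 0.3, -0.4]
width: 24.4
t 9.15 tcp [520.9 -87.6 229.5] cup [-109.8    7.8  229.5] F [-1.1  0.3 -0.4] w 24.4 q [-0.21  0.51  0.48  1.87 -0.3   0.84  0.54]
T [[-0.007, -0.123, 0.992], [-0.003, 0.992, 0.123], [-1.0, -0.002, -0.007]]
rotvec tool [-0.02  -0.007  0.002]
shift tool [ -0.3 -63.5 -12.8]
```

```bash
python3 -m handwheel '-0.43 -3 -32 -7 0 0 0;-0.43 -3 -31 -6 -0.02 -0.007 0;-0.43 0 0 0 0 0 0'; python3 - <<'E'
from h import *
import cv2
z=R.from_euler('z',YAW+.08).as_matrix()[:,0]
report([516.5,-152.2,230],z)
cp=camera_params('wrist'); w=get_image('wrist'); cv2.imwrite('pics/w6.png',w)
print(proj('wrist',(516.7,-152.2,183),cp)); print({k:np.round(v,4).tolist() for k,v in cp.items()})
s=get_image('side');cv2.imwrite('pics/si6.png',cv2.resize(s[110:240,220:320],None,fx=5,fy=5,interpolation=cv2.INTER_CUBIC)[:600])
print(proj('side',(516.7,-152.2,183)))
E
```

```text
clock: 9.45
eef_pos: [514.8, -150.4, 232.5]
tool_rot: [-2.999, 1.565, -2.853]
force: [-0.5, -0.9, -0.1]
width: 24.3
t 9.45 tcp [ 514.8 -150.4  232.5] cup [-119.8  -54.5  232.5] F [-0.5 -0.9 -0.1] w 24.3 q [-0.08  0.51  0.47  1.85 -0.29  0.85  0.68]
T [[-0.006, -0.145, 0.989], [-0.002, 0.989, 0.145], [-1.0, -0.001, -0.006]]
rotvec tool [ 0.003 -0.006  0.001]
shift tool [ 2.5 -2.   1.4]
(np.float64(256.6640830488972), np.float64(218.25093753828247))
{'fx': 297.3186, 'fy': 297.3186, 'cx': 254.5694, 'cy': 191.4913, 'eye': [505.7381, -80.9367, 367.2524], 'orientation': [-0.283, 0.0049, 0.1459]}
(np.float64(300.26983251262334), np.float64(163.21799466696746))
```

View pics/w6.png

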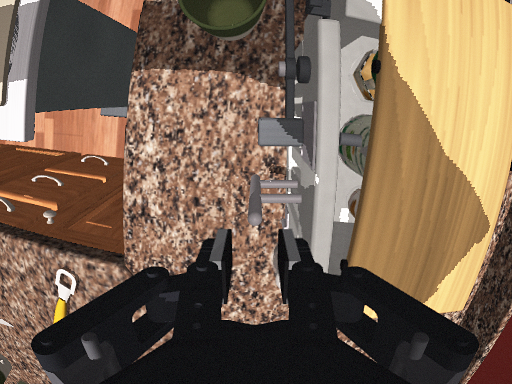

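View pics/si6.png

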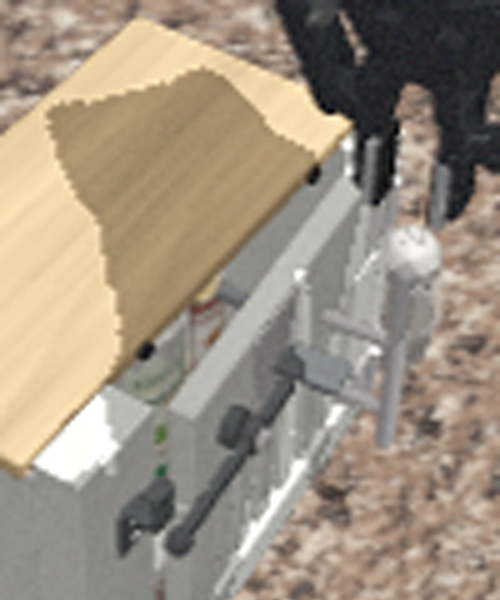

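```bash
python3 -m handwheel '-0.43 10 -2 1.5 0.003 -0.006 0;-0.43 20 0 0 0 0 0;-0.43 14 0 0 0 0 0;-0.43 0 0 0 0 0 0'; python3 - <<'E'
from h import *
import cv2
z=R.from_euler('z',YAW+.08).as_matrix()[:,0]
report([516.7,-152.2,160],z)
w=get_image('wrist'); cv2.imwrite('pics/w7.png',cv2.resize(w[150:320,150:390],None,fx=3,fy=3))
E
```

```text
clock: 9.95
eef_pos: [517.3, -142.7, 183.4]
tool_rot: [1.754, 1.564, 1.906]
force: [0.3, 0.1, 0.4]
width: 24.6
t 9.95 tcp [ 517.3 -142.7  183.4] cup [-116.9  -46.9  183.4] F [0.3 0.1 0.4] w 24.6 q [-0.06  0.58  0.42  1.9  -0.35  0.74  0.71]
T [[-0.002, -0.152, 0.988], [0.006, 0.988, 0.152], [-1.0, 0.006, -0.001]]
rotvec tool [ 0.009 -0.001 -0.006]
shift tool [23.3 -9.5 -2. ]
```

View pics/w7.png

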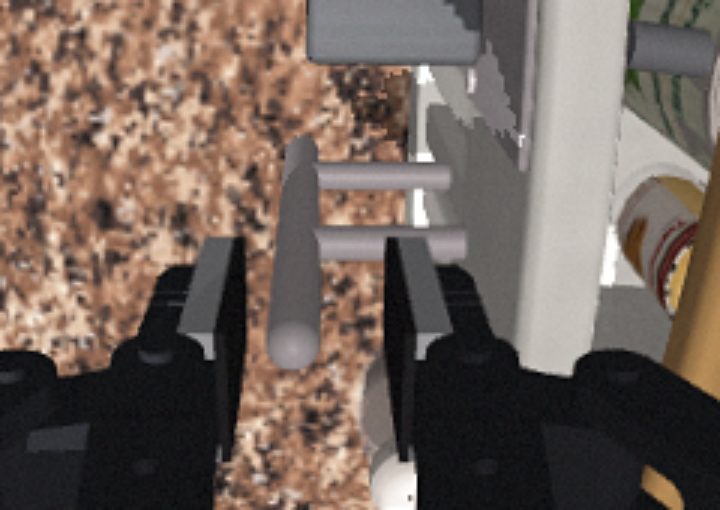

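```bash
python3 -m handwheel '-0.43 0 -9.5 -3 0.009 0 -0.006;-0.43 8 -1 0 0 0 0;-0.43 8 -1 0 0 0 0;-0.43 7 -1 0 0 0 0;-0.43 0 0 0 0 0 0'; python3 - <<'E'
from h import *
import cv2
z=R.from_euler('z',YAW+.08).as_matrix()[:,0]
report([516.7,-152.2,160],z)
w=get_image('wrist'); cv2.imwrite('pics/w8.png',cv2.resize(w[150:320,150:390],None,fx=3,fy=3))
E
```

```text
clock: 10.5
eef_pos: [517.7, -156.2, 160.3]
tool_rot: [-0.527, 1.568, -0.384]
force: [0.6, 0.7, 0.8]
width: 24.2
t 10.5 tcp [ 517.7 -156.2  160.3] cup [-117.4  -60.5  160.3] F [0.6 0.7 0.8] w 24.2 q [-0.03  0.61  0.41  1.91 -0.37  0.69  0.74]
T [[0.003, -0.143, 0.99], [-0.001, 0.99, 0.143], [-1.0, -0.001, 0.002]]
rotvec tool [0.001 0.002 0.001]
shift tool [ 0.3  4.1 -0.4]
```

View pics/w8.png

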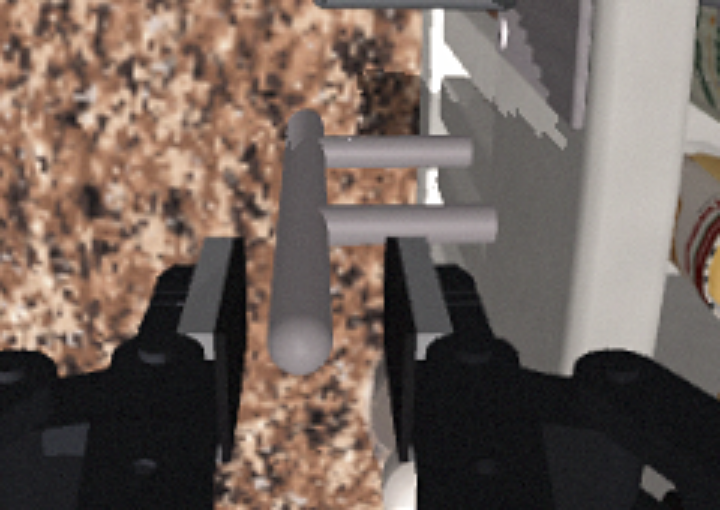

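```bash
cat >> h.py <<'E'
H=np.array([-77,-118.3,0])
def door(x,y,z,g): return cup(H+R.from_euler('z',g).as_matrix()@np.array([x,y,0])+[0,0,z])
def arc(g,off=7):
    zd=R.from_euler('z',YAW+g).as_matrix()[:,0]
    report(door(-36-off,65,160,g),zd)
E
python3 -m handwheel '-0.43 0 4 -2 0 0 0;-0.43 0 0 -3 0 0 0;-0.43 0 0 -2 0 0 0;-0.43 0 -4 -6.5 -0.1 0 0;-0.43 0 -4 -6.5 -0.1 0 0'; python3 -c "
from h import *
arc(.28)"
```

```text
clock: 11.05
eef_pos: [501.7, -161.3, 161.5]
tool_rot: [-0.445, 1.562, -0.091]
force: [3.5, 1.2, -2.2]
width: 24.5
t 11.05 tcp [ 501.7 -161.3  161.5] cup [-133.6  -64.6  161.5] F [ 3.5  1.2 -2.2] w 24.5 q [ 0.03  0.58  0.34  1.95 -0.31  0.65  0.92]
T [[0.009, -0.346, 0.938], [-0.001, 0.938, 0.346], [-1.0, -0.004, 0.008]]
rotvec tool [0.01  0.008 0.004]
shift tool [ 1.4 -2.3 -3.5]
```

```bash
python3 -m handwheel '-0.43 1 -5 -8 -0.1 0 0;-0.43 0 -4.5 -7 -0.1 0 0;-0.43 0 -4.5 -7 -0.1 0 0'; python3 -c "
from h import *
arc(.58)"
```

```text
clock: 11.35
eef_pos: [491.3, -179.6, 161.5]
tool_rot: [-0.485, 1.555, 0.186]
force: [1.7, 3.5, -1.8]
width: 24.5
t 11.35 tcp [ 491.3 -179.6  161.5] cup [-145.1  -82.1  161.5] F [ 1.7  3.5 -1.8] w 24.5 q [ 0.14  0.56  0.24  1.97 -0.23  0.62  1.2 ]
T [[0.016, -0.622, 0.783], [0.003, 0.783, 0.622], [-1.0, -0.007, 0.014]]
rotvec tool [0.028 0.014 0.007]
shift tool [ 1.4 -2.4 -5.9]
```

```bash
python3 -m handwheel '-0.43 1 -5 -9 -0.08 0.01 0.005;-0.43 0.5 -4.5 -8 -0.1 0 0;-0.43 0.5 -4.5 -8 -0.1 0 0'; python3 - <<'E'
from h import *
import cv2
arc(.88)
w=get_image('wrist'); cv2.imwrite('pics/w9.png',w)
E
```

```text
clock: 11.65
eef_pos: [485.2, -202.0, 160.7]
tool_rot: [-0.377, 1.56, 0.591]
force: [1.0, 4.1, 3.2]
width: 24.5
t 11.65 tcp [ 485.2 -202.   160.7] cup [-152.7 -104.1  160.7] F [1.  4.1 3.2] w 24.5 q [ 0.25  0.56  0.15  1.95 -0.15  0.63  1.46]
T [[0.009, -0.824, 0.567], [0.006, 0.567, 0.824], [-1.0, -0.004, 0.01]]
rotvec tool [0.025 0.01  0.004]
shift tool [ 0.6 -2.2 -5.7]
```

View pics/w9.png

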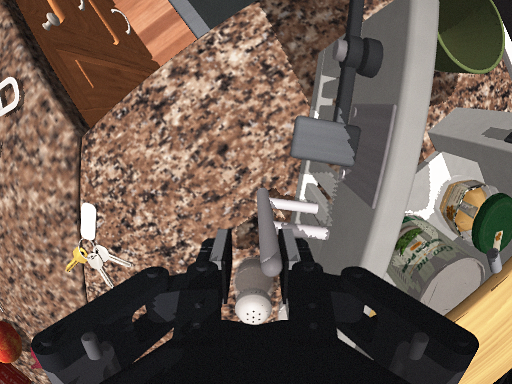

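```bash
python3 -m handwheel '-0.43 0.5 -5 -9 -0.08 0.01 0.004;-0.43 0.5 -4.5 -8 -0.1 0 0;-0.43 0.5 -4.5 -8 -0.1 0 0;-0.43 0.5 -4.5 -8 -0.1 0 0'; python3 - <<'E'
from h import *
arc(1.28)
E
```

```text
clock: 12.1
eef_pos: [487.5, -234.4, 159.9]
tool_rot: [0.039, 1.564, 1.4]
force: [-0.3, 5.4, 3.0]
width: 24.4
t 12.1 tcp [ 487.5 -234.4  159.9] cup [-152.4 -136.6  159.9] F [-0.3  5.4  3. ] w 24.4 q [ 0.38  0.58  0.03  1.9  -0.04  0.66  1.8 ]
T [[0.001, -0.978, 0.208], [0.007, 0.208, 0.978], [-1.0, 0.0, 0.007]]
rotvec tool [ 0.019  0.007 -0.   ]
shift tool [-0.1 -1.9 -3.9]
```

```bash
python3 -m handwheel '-0.43 0 -4.5 -8 -0.1 0 0;-0.43 0 0 4 0 0 0;-0.43 0 0 3 0 0 0;-0.43 0 0 0 0 0 0'; python3 - <<'E'
from h import *
import cv2
arc(1.3,0)
w=get_image('wrist'); cv2.imwrite('pics/w10.png',w)
E
```

```text
clock: 12.5
eef_pos: [490.4, -234.9, 160.2]
tool_rot: [0.019, 1.562, 1.475]
force: [-0.6, 0.4, 0.3]
width: 24.3
t 12.5 tcp [ 490.4 -234.9  160.2] cup [-149.5 -137.2  160.2] F [-0.6  0.4  0.3] w 24.3 q [ 0.4   0.58  0.    1.89 -0.02  0.67  1.87]
T [[0.001, -0.993, 0.114], [0.008, 0.114, 0.993], [-1.0, 0.0, 0.008]]
rotvec tool [ 0.093  0.008 -0.001]
shift tool [0.3 0.1 1.6]
```

View pics/w10.png

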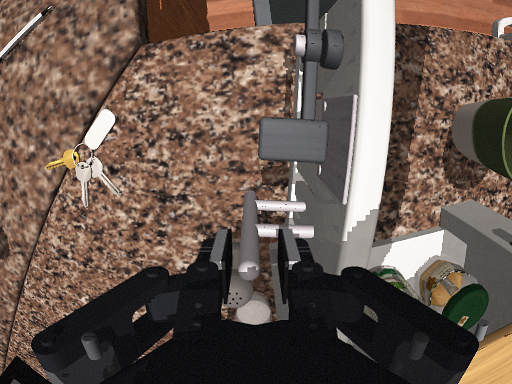

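```bash
python3 -m handwheel '-0.43 -6 0 0 0 0 0;-0.43 -8 0 0 0 0 0;-0.43 -8 0 0 0 0 0'; python3 -m handwheel '-0.43 -12 0 0 0 0 0;-0.43 -15 0 0 0 0 0;-0.43 -20 0 0 0 0 0;-0.43 -25 0 0 0 0 0;-0.43 -25 0 0 0 0 0;-0.43 0 0 0 0 0 0'; python3 - <<'E'
from h import *
import cv2
report()
for n in('scene','side'): cv2.imwrite(f'pics/{n}11.png',get_image(n))
E
```

```text
clock: 12.85
eef_pos: [489.6, -234.5, 183.0]
tool_rot: [0.304, 1.562, 1.76]
force: [0.4, 0.5, 0.5]
width: 24.1
clock: 13.45
eef_pos: [490.6, -236.3, 290.6]
tool_rot: [-0.585, 1.564, 0.868]
force: [1.0, -0.2, 0.1]
width: 24.2
t 13.45 tcp [ 490.6 -236.3  290.6] cup [-149.4 -138.6  290.6] F [ 1.  -0.2  0.1] w 24.2 q [ 0.39  0.42  0.01  1.75 -0.01  0.97  1.87]
T [[0.005, -0.993, 0.117], [0.005, 0.117, 0.993], [-1.0, -0.004, 0.006]]
```

View pics/side11.png

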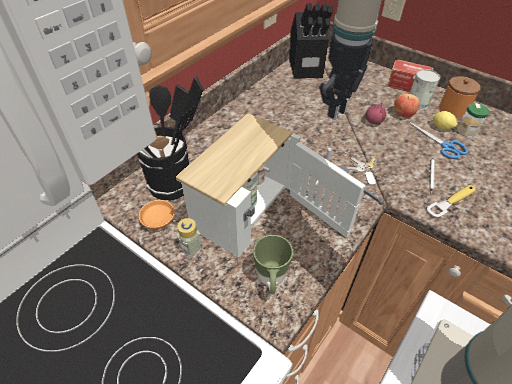

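View pics/scene11.png

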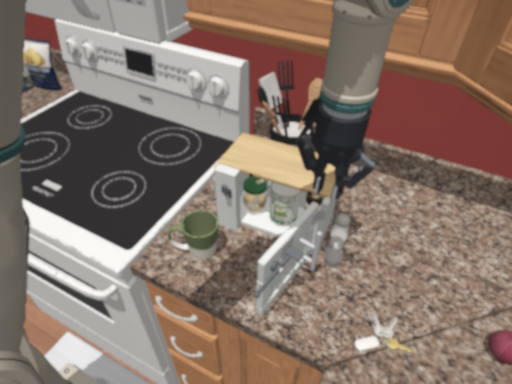

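```bash
python3 - <<'E'
from h import *
a=plane('side',362,186,188);b=plane('side',292,138,188); d=a-b
print(a,b,np.linalg.norm(d),'angle deg',np.degrees(np.arctan2(-d[0],d[1])-YAW))
print(ctrl.read_state()['clock'],ctrl.read_state()['force'])
print(ctrl.finish_job())
E
```

```text
[ 371.20623488 -170.58913182  188.        ] [ 577.47545616 -208.01269804  188.        ] 209.63662598447144 angle deg 76.1070123287756
13.55 [-0.24247448  0.40858705 -0.24120794]
the job is handed in; nothing more can be done
None
```

I opened the cupboard in the order you asked and handed it in at 13.6 s. The door was standing at about 76 degrees and the gripper was clear of everything. One brief force spike while pressing the lever may have gone over its limit.

**What I did:**
- I eased the door in about 3.8 mm at the push plate and pressed the lever until the bar rose clear of the catch.
- I let the door come out over the catch with the lever held down, then let the bar drop. A picture showed it level and in front of the catch.
- I swung the door open with the fingers loosely round the handle and lifted away.

**Last checks:**
- **Door:** the side camera gave about 76 degrees. The two corners I used came out 210 mm apart instead of 195, so that angle is only good to a few degrees. The arm's own path suggested 72 to 74 degrees.
- **Other items:** the mug, spice jar and shakers look undisturbed in the pictures. I checked this by eye and did not measure it.
- **Wrist force:** it was near zero when I handed in.

**Possible problem:** as the lever neared the end of its travel, one reading showed 28 N upward on the tool. Around 11 N of that was rubbing on the plate, so the lever itself may have taken up to about 17 N for a moment, against the 15 N limit. The next reading had dropped to 12 N and I backed off straight away.

That same reading, at 18 N inward, could also have put the plate over its 22 N limit if more of the upward force was rubbing. Otherwise the plate's total, rubbing included, stayed below about 19 N.

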